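# Show where the stray cork belongs

### The arm

A 6-joint arm with a two-finger parallel gripper is mounted at the origin on a cart in front of the work surface, level with it; the furniture and walls round the work are solid. World frame = base frame: x ahead of the robot, y to its left, z up, the work surface at z = 0. Lengths are in m, angles in degrees, forces in N, time in s.
With the tool pointing down it reaches from about 0.325 to 0.775 m from the base axis. Payload 5.5 kg.
Tool frame: the origin (TCP) lies midway between the tips of the shut fingers; the grasp point (between the pads) lies 19 mm behind it (grip_point_offset is the distance from the TCP to the grasp point, in m); z points along the fingers, y is the line along which they close (so a half turn about z gives the same grasp; the last joint's range is limited). The gripper opens to 85 mm and grips with 20 to 120 N. Pads are 22 mm wide; open, the fingers measure 114 mm over their backs; the gripper's body (76 mm by 85 mm) begins 54 mm behind the grasp point. The pads swing forward as they close: fully open they stand 13 mm farther back than shut.
Start: joints at [63.272, 5.22, 70.514, -0, 104.267, -3.249], TCP at [0.239, 0.55, 0.199] pointing down, gripper open.
Joint ranges: [-164.24, 164.24], [-49.07, 125.15], [9.68, 141.18], [-86.29, 266.29], [3.28, 154.24], [-151.56, 151.56]. Speed limits (degrees/s): [147.25, 147.25, 172.46, 180, 180, 180].

### API

Orientations are given as [roll, pitch, yaw] about the fixed x, y, z axes, in that order (R = Rz(yaw) Ry(pitch) Rx(roll)).
In Python, from plant import state, read_camera, calibration, finish_job, search_frame, masks_of, spot_point, grip_point_offset gives the robot as it stands.
- The arm moves only by the shell command python3 -m jog 'ROWS' [OPENING]. ROWS is JSON, a list of rows, each a list of 2 entries, a list of its own where there are three numbers: the shift along the world's x, y, z in mm, then the turn, a rotation vector about the world's x, y, z in units of 5 degrees (1.0 is 5 degrees). A call has 1 to 8 rows; each row shifts and turns the commanded pose from where the row before left it; what a row does not reach is not made up. A row lasts 1/8 s, in which the tool goes at most 62.5 mm and 10.7 degrees, less where a joint would pass 70% of its speed; a pose out of reach is approached as far as the arm can. A call is refused whole if a number of a shift passes 62.5 or a number of a turn 1, either way. A call with a gripper value outside its range is refused whole. OPENING is the opening, from 0 (shut) to 1 (fully open), set as the call begins (- or left out, the last holds). The fingers move at their own pace and stop on an object; the grip force is fixed at half the most. Time passes only in rows, so rows that do not move let the fingers close. It gives the time, the measured TCP pose, the force, the opening and the grip force at its end, in the units of the state.
- state(): the state, without advancing time (a new reading comes with each control period).
- read_camera(name): name is "scene" or "side" or "wrist"; returns (picture, depth): 480x640x3 uint8, blue, green, red; 480x640 float32, m along the optical axis (not along the pixel's ray), 0 where there is no reading.
- calibration(name): a dict with "fx", "fy", "cx", "cy" (pixels), "k1" (the pictures are not rectified: a ray, as slopes to the right and down, at radius r is drawn at 1 + k1 r^2 times it, then the intrinsics apply), "extrinsics" (4x4, takes a point from world to camera coordinates). Camera axes: x right, y up, looking along -z (the intrinsics and any distortion apply to the point x, -y, -z); pixel columns grow to the right and rows downward; lengths in m; the calibration is good to about 2 mm. A picture is of the moment at which its call begins: read the wrist's pose just before it. calibration takes no time and is no camera call; for the wrist camera it gives the pose at the moment of the call.
- finish_job(): hands the job in; it is judged then, once.
Trained networks look in the newest picture that a camera, given by its name, has taken for a name from the list of things; names that differ only in an ending like _2 or _b are one class to them, and where a whole thing is asked for, a point or a joint stands for the part that bears it (a point fixed in the world has none). Each returns a list of dicts, best first, with "p" (0 to 1); they miss things now and then, are a little off and sometimes report something else, mostly with a low value. They report only what shows in the picture. A call takes as long as a camera call. They do not tell look-alikes from the thing itself.
- search_frame(camera, query): "xy" ([column, row] as shares, 0 to 1, of the picture: columns of its width, rows of its height, amid what is visible of it).
- masks_of(camera, query): "pixels" (480x640 bool, what is visible of it) and "xy" ([column, row] as shares, 0 to 1, of the picture: columns of its width, rows of its height, amid what is visible of it).
- spot_point(camera, query): "xy" ([column, row] as shares, 0 to 1, of the picture: columns of its width, rows of its height: a listed point, or the origin of a listed thing).
The state is a dict: "time_s": time; "qpos": joint angles; "qvel": joint speeds; "joint_torque": joint torques, N m; "ee_pos": TCP position; "tcp_rot": TCP orientation; "force": force on the tool from outside, world axes, zero at the start; "torque": the same for the moment, N m; "opening": opening from 0.0 (shut) to 1.0 (fully open); "gripper_force": force on a finger pad.
Only numpy, scipy, OpenCV 4.12 (cv2) and the standard library are available. Lean on these libraries where they do the work, as an engineer would, in place of code of your own. Each camera call takes 0.05 s, during which the arm holds its last target. There are 200 camera calls.

### The job

One cork of the set has been left lying on the worktop; show your workmate that it belongs in the empty hole of the wooden cork rack. Point at the lying cork with the fingertips from just above it, less than 5 cm over it, for two seconds, then point in the same way at the empty hole for two seconds, and at last lift the fingertips to about 25 cm above the worktop over the rack. Point closely at nothing else and touch nothing, so that everything stays where it is.

Things in the scene. Friction and masses are not known exactly. Their poses are not given: they have to be found in the camera images.
- cork_middle (a point): middle of the stray cork: a plain wine cork, 24 mm thick and 42 mm long, lying on its side loose on the worktop, so its top is 12 mm above this point. It is the only cork outside the rack; a tap, a tealight and a tin of nails stand by.
- gap (a point): centre of the mouth of the one empty hole, at the level of the rack's top face; the z axis points up. The hole is 26 mm across and 20 mm deep. The neighbouring holes are 48 mm away (centre to centre), and the corks in them rise 22 mm above the rack's top face.
- cork_rack: fixed wooden block, 154 x 104 x 30 mm (its own x, y, z; turned any way round), with two rows of three holes; five hold upright corks, one corner hole is empty. Its origin is the centre of its underside, on the worktop. Elsewhere: a bench vice stands to the right, its top 106 mm above the worktop, its screw and bar toward the robot. A wall cabinet hangs behind the work, from 28 cm above the worktop upward.
- rack_cork_0: one of the five corks in the rack: upright, 24 mm across, 42 mm long, its foot 10 mm above the worktop; origin at the centre of its foot
- rack_cork_1: one of the five corks in the rack: upright, 24 mm across, 42 mm long, its foot 10 mm above the worktop; origin at the centre of its foot
- rack_cork_2: one of the five corks in the rack: upright, 24 mm across, 42 mm long, its foot 10 mm above the worktop; origin at the centre of its foot
- rack_cork_3: one of the five corks in the rack: upright, 24 mm across, 42 mm long, its foot 10 mm above the worktop; origin at the centre of its foot
- rack_cork_4: one of the five corks in the rack: upright, 24 mm across, 42 mm long, its foot 10 mm above the worktop; origin at the centre of its foot
- loose_cork: the same stray cork; origin on its underside as first laid, y along its length
- tap: brass barrel tap lying on the worktop, 33 x 104 x 47 mm, origin at the centre of its underside, y along its length; bystander
- tealight: tealight candle in its metal cup, 38 mm across, 17 mm high, origin at the centre of its underside; bystander
- tin_of_nails: round metal tin, 74 mm across, 61 mm high, origin at the centre of its underside; bystander
Things that resemble listed ones, but are neither listed nor needed, are in the scene too. Leave any turquoise or white look-alike of the rack_cork_0 alone.

How it is judged:
By the outcome, as a careful person would: the job done as asked, in the order asked, and still so for the second after the job is handed in, with the robot touching nothing.
It also fails if it takes over 42 s, if anything falls off the work surface, if the arm or the gripper's body presses on something with over 40 N, if the wrist force passes 120 N, or if a joint passes its speed limit or range.

## Working session

There is one attempt and no reset: what is moved stays moved. The work goes in short steps, Python scripts to look and compute and a shell command to move; the robot and the scene stay as the last step left them, time stands still between calls to the robot, and variables do not carry over. Pictures are saved under pics/ and viewed, at most 10 in all, crops included, and the job is handed in when it is done.

```bash
mkdir -p pics; cat > h.py <<'E'
import numpy as np, cv2
from plant import *
def ray(cal,u,v):
    K=np.array([[cal['fx'],0,cal['cx']],[0,cal['fy'],cal['cy']],[0,0,1]])
    s=cv2.undistortPoints(np.array([[[u,v]]],float),K,np.array([cal['k1'],0,0,0,0.]))[0,0]
    # distortion convention: drawn = s(1+k1 r^2) = opencv
    E=np.array(cal['extrinsics']);R,t=E[:3,:3],E[:3,3]
    return -R.T@t, R.T@np.array([s[0],-s[1],-1.])
def atz(cal,u,v,z):
    o,d=ray(cal,u,v); return o+d*(z-o[2])/d[2]
def atd(cal,u,v,dep):
    o,d=ray(cal,u,v); return o+d*dep
def proj(cal,p):
    E=np.array(cal['extrinsics']);c=E[:3,:3]@np.array(p)+E[:3,3]
    s=np.array([c[0],-c[1]])/-c[2]; s=s*(1+cal['k1']*(s@s))
    return [cal['fx']*s[0]+cal['cx'],cal['fy']*s[1]+cal['cy']]
E
python3 - <<'E'
from h import *
s=state();print(s['time_s'],s['ee_pos'],s['tcp_rot'],s['opening'])
for c in ['scene','side']:
    im,d=read_camera(c);cv2.imwrite(f'pics/{c}0.png',im);cal=calibration(c)
    np.save(f'd_{c}.npy',d)
    for q,z in [('loose_cork',0.012),('cork_middle',.012),('gap',.03),('cork_rack',0),('rack_cork_0',.01),('tap',0),('tealight',0),('tin_of_nails',0)]:
        for r in spot_point(c,q)[:7]:
            u,v=r['xy'][0]*640,r['xy'][1]*480
            print(c,q,round(r['p'],2),round(u),round(v),atz(cal,u,v,z).round(3))
E
```

```text
0.0 [0.23887784 0.55000113 0.19834917] [-1.79886463e+02 -8.03743410e-03  1.56522191e+02] 1.0005988544706568
scene loose_cork 0.77 374 302 [0.488 0.178 0.012]
scene cork_middle 0.86 372 297 [0.493 0.187 0.012]
scene gap 0.83 284 220 [0.46  0.401 0.03 ]
scene gap 0.16 314 225 [0.497 0.359 0.03 ]
scene cork_rack 0.62 300 246 [0.462 0.353 0.   ]
scene rack_cork_0 0.8 294 268 [0.421 0.312 0.01 ]
scene rack_cork_0 0.72 362 221 [0.584 0.328 0.01 ]
scene rack_cork_0 0.71 250 289 [0.337 0.321 0.01 ]
scene rack_cork_0 0.66 312 224 [0.506 0.377 0.01 ]
scene rack_cork_0 0.64 292 245 [0.447 0.357 0.01 ]
scene rack_cork_0 0.58 321 261 [0.468 0.298 0.01 ]
scene rack_cork_0 0.56 318 240 [0.491 0.339 0.01 ]
scene tap 0.73 325 333 [0.394 0.183 0.   ]
scene tealight 0.59 415 268 [0.597 0.195 0.   ]
scene tin_of_nails 0.66 210 262 [ 0.312  0.418 -0.   ]
side loose_cork 0.55 368 311 [0.486 0.169 0.012]
side cork_middle 0.71 348 242 [0.509 0.379 0.012]
side cork_middle 0.54 370 305 [0.493 0.183 0.012]
side cork_middle 0.34 323 233 [0.466 0.427 0.012]
side gap 0.76 322 234 [0.458 0.398 0.03 ]
side cork_rack 0.58 334 257 [0.471 0.351 0.   ]
side rack_cork_0 0.79 268 274 [0.336 0.318 0.01 ]
side rack_cork_0 0.68 333 261 [0.465 0.327 0.01 ]
side rack_cork_0 0.63 390 239 [0.595 0.371 0.01 ]
side rack_cork_0 0.59 337 271 [0.464 0.293 0.01 ]
side rack_cork_0 0.59 315 266 [0.427 0.318 0.01 ]
side rack_cork_0 0.51 398 252 [0.595 0.322 0.01 ]
side rack_cork_0 0.47 350 242 [0.513 0.38  0.01 ]
side tap 0.77 313 318 [0.395 0.188 0.   ]
side tin_of_nails 0.73 250 247 [0.312 0.433 0.   ]
```

View pics/scene0.png

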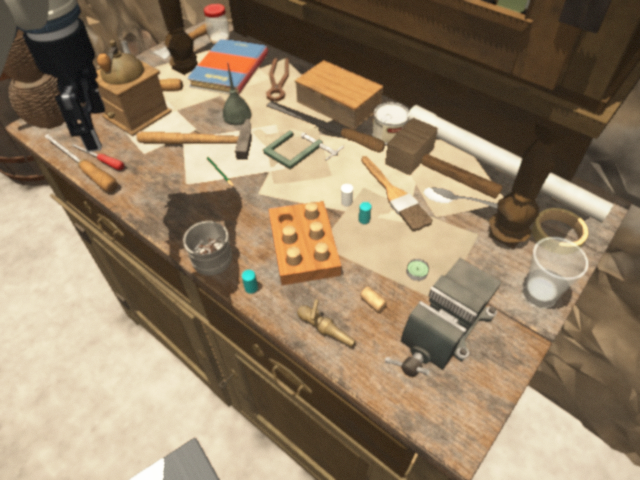

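```bash
python3 - <<'E'
import cv2
a=cv2.imread('pics/scene0.png')[180:350,190:440]
cv2.imwrite('pics/crop.png',cv2.resize(a,(750,510),interpolation=cv2.INTER_CUBIC))
E
```

```text
(no output)
```

View pics/crop.png

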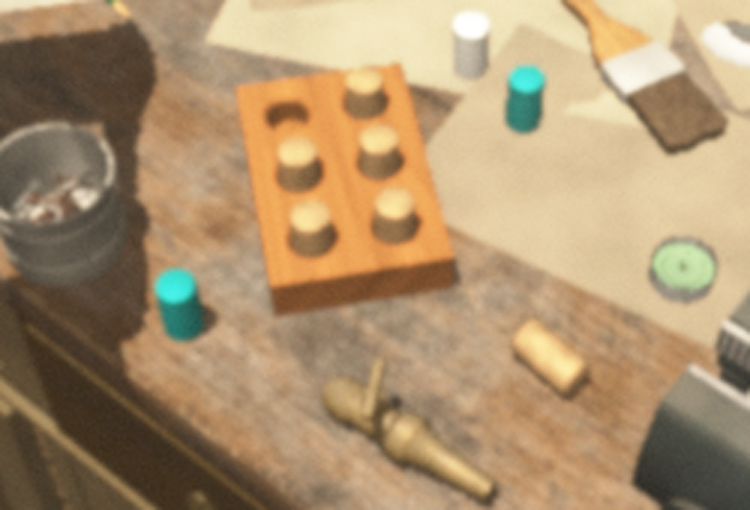

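View pics/side0.png

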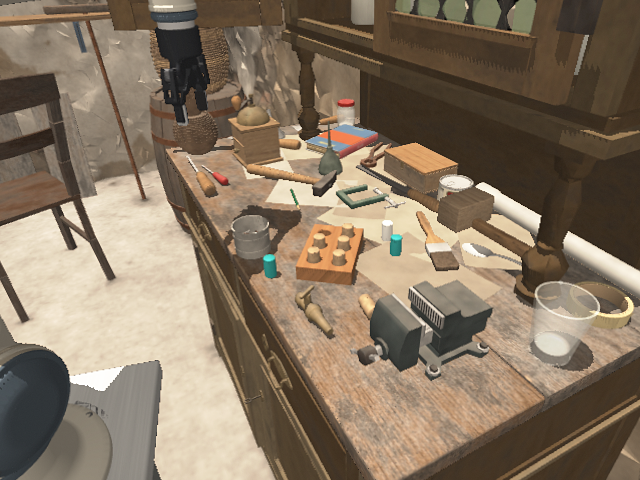

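The stray cork lies on its side at scene px (373,299). Other things it could be confused with:
- Turquoise look-alikes at (249,281) and (365,212), and a white one at (347,194), all upright.
- Five corks in the rack at (312,210), (290,232), (317,230), (293,254) and (321,250).

The empty hole is the rack's far-left corner at (285,217). In the side view the cork is partly hidden by the vice at (366,305). I'll check clearances before moving.

```bash
python3 - <<'E'
from h import *
P=[]
for c in ['scene','side']:
    d=np.load(f'd_{c}.npy');cal=calibration(c)
    K=np.array([[cal['fx'],0,cal['cx']],[0,cal['fy'],cal['cy']],[0,0,1]])
    v,u=np.nonzero(d>0)
    s=cv2.undistortPoints(np.stack([u,v],1).astype(float)[:,None],K,np.array([cal['k1'],0,0,0,0.]))[:,0]
    D=d[v,u][:,None];X=np.c_[s[:,0],-s[:,1],-np.ones(len(s))]*D
    E=np.array(cal['extrinsics']);P.append((X-E[:3,3])@E[:3,:3])
P=np.concatenate(P)
cork=np.array([.493,.187])
r=np.hypot(*(P[:,:2]-cork).T)
for z in (.04,.07,.09):
    m=(P[:,2]>z)&(P[:,2]<.12)&(r<.2)&(P[:,1]<.25); i=np.argmin(np.where(m,r,9)); print('near cork z>',z,r[i].round(3),P[i].round(3))
m=(P[:,2]>.2)&(P[:,2]<.6)&(P[:,1]>-.2)&(P[:,1]<.65)&(P[:,0]>.3)
print('cabinet min x pct',np.percentile(P[m,0],[.5,2,10]).round(3))
m=(r<.04)&(P[:,2]>.012)&(P[:,2]<.03);print('cork',P[m].mean(0),m.sum(), P[m].max(0))
for x,y in [(.459,.4)]:
    m=(np.hypot(P[:,0]-.465,P[:,1]-.35)<.1)&(P[:,2]>.022)&(P[:,2]<.036);print('rack top',P[m].min(0),P[m].max(0))
    q=P[m][:,:2].astype(np.float32);print(cv2.minAreaRect(q))
E
```

```text
near cork z> 0.04 0.087 [0.525 0.107 0.091]
near cork z> 0.07 0.087 [0.525 0.107 0.091]
near cork z> 0.09 0.087 [0.525 0.107 0.091]
cabinet min x pct [0.61  0.618 0.65 ]
cork [0.48701925 0.17979513 0.02070713] 573 [0.50243598 0.20362064 0.02621823]
rack top [0.38596456 0.25669707 0.02201217] [0.54506602 0.43875762 0.03599193]
((0.46576988697052, 0.34833696484565735), (0.15905293822288513, 0.10475177317857742), 65.2101058959961)
```

```bash
python3 -m jog '[[[40,-58,0],[0,0,0]],[[40,-58,0],[0,0,0]],[[40,-58,0],[0,0,0]],[[40,-58,0],[0,0,0]],[[40,-58,0],[0,0,0]],[[25,-36,0],[0,0,0]],[[15,-20,0],[0,0,0]],[[0,0,0],[0,0,0]]]' 0
```

```text
time_s: 1.9
ee_pos: [0.4572, 0.2357, 0.1994]
tcp_rot: [-180.0, 0.0, 156.3]
force: [-0.3, 0.6, -0.7]
opening: 0.002
gripper_force: 0.0
```

```bash
python3 - <<'E'
from h import *
s=state();cal=calibration('wrist');im,d=read_camera('wrist');cv2.imwrite('pics/w1.png',im)
print(s['time_s'],s['ee_pos'])
for q,z in [('cork_middle',.012),('loose_cork',.0),('gap',.03),('cork_rack',0),('rack_cork_0',.01)]:
    for r in spot_point('wrist',q)[:6]:
        u,v=r['xy'][0]*640,r['xy'][1]*480
        print(q,round(r['p'],2),round(u),round(v),atz(cal,u,v,z).round(4))
for r in masks_of('wrist','loose_cork')[:2]:
    v,u=np.nonzero(r['pixels']);print('mask',r['p'],atz(cal,u.mean(),v.mean(),.016).round(4))
E
```

```text
1.9 [0.45723939 0.23573543 0.19943057]
cork_middle 0.81 294 257 [0.494  0.1823 0.012 ]
cork_middle 0.75 484 191 [0.5061 0.3805 0.012 ]
loose_cork 0.7 290 251 [0.4908 0.1781 0.    ]
gap 0.67 444 139 [0.4414 0.3551 0.03  ]
gap 0.64 505 143 [0.4656 0.405  0.03  ]
cork_rack 0.83 438 165 [0.4678 0.3492 0.    ]
cork_rack 0.39 441 188 [0.4907 0.3444 0.    ]
rack_cork_0 0.94 365 46 [0.3416 0.3222 0.01  ]
rack_cork_0 0.88 444 137 [0.4426 0.3606 0.01  ]
rack_cork_0 0.86 443 191 [0.4911 0.3434 0.01  ]
rack_cork_0 0.85 388 193 [0.4719 0.2935 0.01  ]
rack_cork_0 0.83 486 192 [0.5089 0.3818 0.01  ]
rack_cork_0 0.79 459 282 [0.5898 0.3288 0.01  ]
mask 0.59 [0.4893 0.1832 0.016 ]
```

View pics/w1.png

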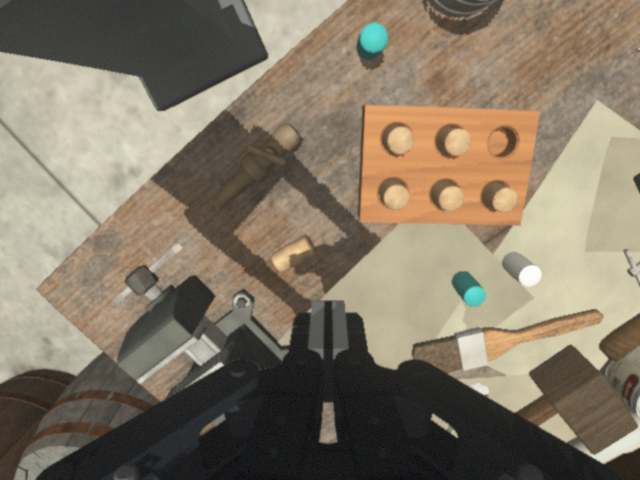

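The wrist view shows the stray cork at (293,253), about (0.491, 0.182), and the empty hole at (502,142), about (0.463, 0.404). Next I move over the cork, then go down.

```bash
python3 -m jog '[[[17,-27,0],[0,0,0]],[[17,-27,0],[0,0,0]],[[0,0,-30],[0,0,0]],[[0,0,-30],[0,0,0]],[[0,0,-30],[0,0,0]],[[0,0,-20],[0,0,0]],[[0,0,0],[0,0,0]],[[0,0,0],[0,0,0]]]' 0; python3 - <<'E'
from h import *
s=state();cal=calibration('wrist');im,d=read_camera('wrist');cv2.imwrite('pics/w2.png',im)
print(s['time_s'],s['ee_pos'])
for r in spot_point('wrist','cork_middle')[:3]:
    u,v=r['xy'][0]*640,r['xy'][1]*480; print(round(r['p'],2),round(u),round(v),atz(cal,u,v,.012).round(4))
E
```

```text
time_s: 3.25
ee_pos: [0.4911, 0.1834, 0.0909]
tcp_rot: [179.9, 0.1, 156.5]
force: [0.1, -0.3, -0.2]
opening: -0.002
gripper_force: 0.0
3.25 [0.49105943 0.18344233 0.09089245]
0.79 324 239 [0.4908 0.1817 0.012 ]
0.17 604 152 [0.5096 0.3797 0.012 ]
```

View pics/w2.png

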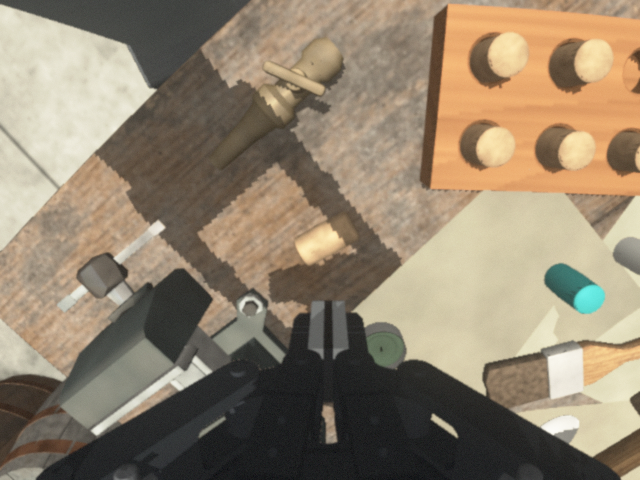

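The fingertips are above the cork, which shows at (325,238), and the vice is clear to the lower left. I'll go down to about 32 mm over the cork's top and hold.

```bash
python3 -m jog '[[[0,-1,-20],[0,0,0]],[[0,0,-15],[0,0,0]],[[0,0,0],[0,0,0]],[[0,0,0],[0,0,0]],[[0,0,0],[0,0,0]],[[0,0,0],[0,0,0]],[[0,0,0],[0,0,0]],[[0,0,0],[0,0,0]]]' 0; Z='';python3 -m jog '[[[0,0,0],[0,0,0]],[[0,0,0],[0,0,0]],[[0,0,0],[0,0,0]],[[0,0,0],[0,0,0]],[[0,0,0],[0,0,0]],[[0,0,0],[0,0,0]],[[0,0,0],[0,0,0]],[[0,0,0],[0,0,0]]]' 0;python3 -m jog '[[[0,0,0],[0,0,0]],[[0,0,0],[0,0,0]],[[0,0,0],[0,0,0]],[[0,0,0],[0,0,0]],[[0,0,0],[0,0,0]],[[0,0,0],[0,0,0]]]' 0
```

```text
time_s: 4.35
ee_pos: [0.4905, 0.1821, 0.0546]
tcp_rot: [180.0, 0.0, 156.5]
force: [-0.1, -0.2, -0.3]
opening: 0.001
gripper_force: 0.0
time_s: 5.35
ee_pos: [0.4905, 0.1821, 0.0545]
tcp_rot: [-180.0, -0.0, 156.5]
force: [0.1, 0.3, -0.5]
opening: -0.0
gripper_force: 0.0
time_s: 6.1
ee_pos: [0.4905, 0.1821, 0.0545]
tcp_rot: [180.0, 0.0, 156.5]
force: [0.6, -0.3, 1.0]
opening: -0.002
gripper_force: 0.0
```

```bash
python3 -m jog '[[[0,0,0],[0,0,0]],[[0,0,50],[0,0,0]],[[0,0,55],[0,0,0]],[[-5,40,0],[0,0,0]],[[-5,40,0],[0,0,0]],[[-5,40,0],[0,0,0]],[[-5,40,0],[0,0,0]],[[-5,40,0],[0,0,0]]]' 0; python3 -m jog '[[[-2,22,0],[0,0,0]],[[0,0,0],[0,0,0]],[[0,0,0],[0,0,0]]]' 0;python3 - <<'E'
from h import *
s=state();cal=calibration('wrist');im,d=read_camera('wrist');cv2.imwrite('pics/w3.png',im)
print(s['time_s'],s['ee_pos'])
for q,z in (('gap',.03),('rack_cork_0',.01)):
  for r in spot_point('wrist',q)[:6]:
    u,v=r['xy'][0]*640,r['xy'][1]*480; print(q,round(r['p'],2),round(u),round(v),atz(cal,u,v,z).round(4))
E
```

```text
time_s: 7.1
ee_pos: [0.4652, 0.3834, 0.1594]
tcp_rot: [180.0, 0.0, 156.5]
force: [0.7, 0.5, 0.1]
opening: 0.001
gripper_force: 0.0
time_s: 7.48
ee_pos: [0.4639, 0.403, 0.1595]
tcp_rot: [-180.0, 0.0, 156.5]
force: [-0.1, 0.2, 0.3]
opening: 0.001
gripper_force: 0.0
7.475 [0.46390563 0.40301969 0.15950141]
gap 0.67 328 223 [0.4674 0.4019 0.03  ]
gap 0.49 135 324 [0.4851 0.1986 0.03  ]
rack_cork_0 0.85 219 267 [0.4711 0.2912 0.01  ]
rack_cork_0 0.85 364 334 [0.5902 0.3869 0.01  ]
rack_cork_0 0.79 185 118 [0.3434 0.3277 0.01  ]
rack_cork_0 0.77 274 212 [0.4444 0.3602 0.01  ]
rack_cork_0 0.76 274 263 [0.4873 0.3396 0.01  ]
rack_cork_0 0.74 325 264 [0.5069 0.3821 0.01  ]
```

View pics/w3.png

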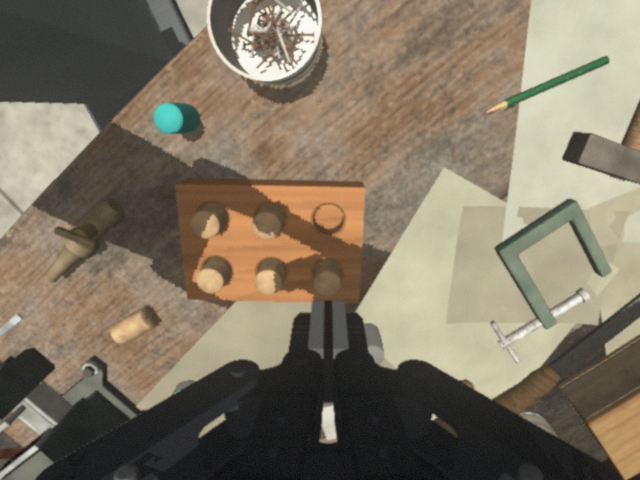

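The empty hole is at (328,217), right under the fingertips, so (0.463, 0.404) is confirmed. I'll go down to about 37 mm over its mouth, which leaves 15 mm above the neighbouring cork tops, and hold.

```bash
python3 -m jog '[[[0,1,-30],[0,0,0]],[[0,0,-30],[0,0,0]],[[0,0,-20],[0,0,0]],[[0,0,-12],[0,0,0]],[[0,0,0],[0,0,0]],[[0,0,0],[0,0,0]],[[0,0,0],[0,0,0]],[[0,0,0],[0,0,0]]]' 0; python3 -m jog '[[[0,0,0],[0,0,0]],[[0,0,0],[0,0,0]],[[0,0,0],[0,0,0]],[[0,0,0],[0,0,0]],[[0,0,0],[0,0,0]],[[0,0,0],[0,0,0]],[[0,0,0],[0,0,0]],[[0,0,0],[0,0,0]]]' 0;python3 -m jog '[[[0,0,0],[0,0,0]],[[0,0,0],[0,0,0]],[[0,0,0],[0,0,0]],[[0,0,0],[0,0,0]],[[0,0,0],[0,0,0]],[[0,0,0],[0,0,0]],[[0,0,0],[0,0,0]],[[0,0,0],[0,0,0]]]' 0
```

```text
time_s: 8.62
ee_pos: [0.4638, 0.4054, 0.0683]
tcp_rot: [179.9, 0.0, 156.5]
force: [-1.2, -0.9, 0.1]
opening: -0.003
gripper_force: 0.0
time_s: 9.62
ee_pos: [0.4635, 0.4051, 0.0675]
tcp_rot: [-180.0, -0.0, 156.5]
force: [-0.8, -0.4, -0.3]
opening: 0.002
gripper_force: 0.0
time_s: 10.62
ee_pos: [0.4635, 0.4051, 0.0675]
tcp_rot: [-180.0, -0.0, 156.5]
force: [-0.2, -0.2, 0.1]
opening: 0.0
gripper_force: 0.0
```

```bash
python3 -m jog '[[[0,0,0],[0,0,0]],[[0,0,40],[0,0,0]],[[0,0,40],[0,0,0]],[[-1,-15,35],[0,0,0]],[[-1,-15,35],[0,0,0]],[[-1,-15,30],[0,0,0]],[[0,-5,3],[0,0,0]],[[0,0,0],[0,0,0]]]' 0; python3 -m jog '[[[0,0,0],[0,0,0]],[[0,0,0],[0,0,0]],[[0,0,0],[0,0,0]],[[0,0,0],[0,0,0]]]' 0; python3 - <<'E'
from h import *
s=state();print(s['time_s'],s['ee_pos'])
im,d=read_camera('scene');cv2.imwrite('pics/s2.png',im)
E
```

```text
time_s: 11.62
ee_pos: [0.4605, 0.355, 0.2495]
tcp_rot: [-180.0, -0.0, 156.5]
force: [-0.4, -0.0, -1.0]
opening: 0.004
gripper_force: 0.0
time_s: 12.12
ee_pos: [0.4604, 0.3552, 0.2502]
tcp_rot: [-180.0, -0.0, 156.5]
force: [-0.4, -0.3, 0.5]
opening: 0.005
gripper_force: 0.0
12.125 [0.46041526 0.35520321 0.25022889]
```

View pics/s2.png

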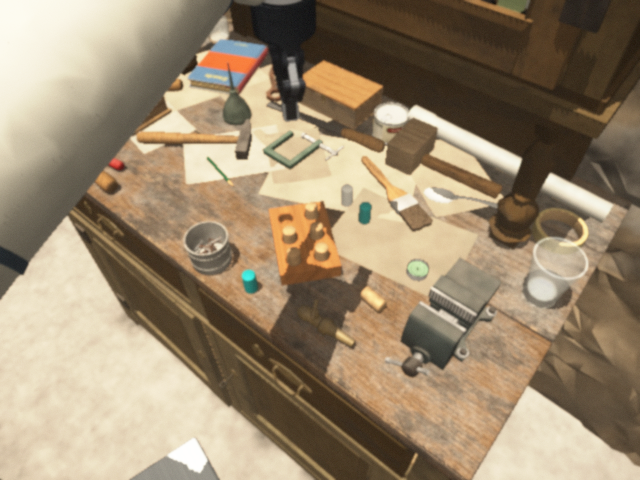

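The cork at (373,299), the rack, the tap and the tealight are all where they were, and the fingertips are 25 cm above the worktop over the rack.

```bash
python3 -c "from plant import finish_job; print(finish_job())"
```

```text
the job is handed in; nothing more can be done
None
```

The job is handed in at about 12 s of the 42 s: the arm pointed at the stray cork, then the empty hole, for over two seconds each, and ended 25 cm above the worktop over the rack; it touched nothing and nothing visibly moved.

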